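# Gauge the headspace of a chromatography column

### The arm

A 6-joint arm with a two-finger parallel gripper is mounted at the origin on the work surface. World frame = base frame: x ahead of the robot, y to its left, z up, the work surface at z = 0. Lengths are in m, angles in rad, forces in N, time in s.
With the tool pointing down it reaches from about 0.35 to 0.775 m from the base axis. Payload 7.3 kg.
Tool frame: the origin (TCP) lies between the finger pads; the fingertips stand 17 mm ahead of it and the grasp point (between the pads) lies 2 mm behind it; z points along the fingers, y is the line along which they close (so a half turn about z gives the same grasp; the last joint's range is limited). The gripper opens to 92 mm and grips with 3 to 60 N. Pads are 19 mm wide; open, the fingers measure 130 mm over their backs; the gripper's body (75 mm by 190 mm) begins 47 mm behind the grasp point.
Start: joints at [1.176, 0.342, 1.524, -0, 1.275, -0.146], TCP at [0.129, 0.509, 0.244] pointing down, gripper open.
Joint ranges: [-2.53, 2.53], [-0.77, 2.02], [0.04, 2.7], [-1, 4.14], [0.28, 2.66], [-3.11, 3.11]. Speed limits (rad/s): [2.57, 2.57, 3.14, 3.14, 3.14, 3.14].

### API

Orientations are given as [roll, pitch, yaw] about the fixed x, y, z axes, in that order (R = Rz(yaw) Ry(pitch) Rx(roll)).
In Python, from cell import robot, optics gives the robot as it stands.
- The arm moves only by the tool play_rows, never from a script. Its argument "rows" is a list of rows, each a list of 7 numbers: the shift along the tool's x, y, z in cm, then the turn, a rotation vector about the tool's x, y, z in rad, then the opening, from 0 (shut) to 1 (fully open). In form: [[tx, ty, tz, wx, wy, wz, grip], ...]. A call has 1 to 20 rows; each row is the pose to reach, as a shift and turn from the pose commanded when the call began, along the tool's axes at that moment; what a row does not reach only later rows make up. A row lasts 1/10 s, in which the tool goes at most 50 mm and 8.59 degrees, less where a joint would pass 70% of its speed; a pose out of reach is approached as far as the arm can. A call with a gripper value outside its range is refused whole. The fingers move at their own pace and stop on an object; "squeeze" is the grip in N (left out, the last holds). Time passes only in rows, so rows that repeat a pose let the fingers close. It gives the time, the measured TCP pose, the force, the opening and the grip force at its end, in the units of the state.
- robot.observe(): the state, without advancing time (a new reading comes with each control period).
- optics.read_camera(name): name is "side" or "top" or "wrist"; returns (picture, depth): 480x640x3 uint8, red, green, blue; 480x640 float32, m along the optical axis (not along the pixel's ray), 0 where there is no reading.
- optics.camera_model(name): a dict with "fx", "fy", "cx", "cy" (pixels), "origin" and "rotation" of the camera in the world; the wrist camera has in their place "tool_from_camera" (4x4, takes a point from camera to tool coordinates, whose origin is the TCP and whose axes are the flange's). Camera axes: x right, y up, looking along -z (the intrinsics and any distortion apply to the point x, -y, -z); pixel columns grow to the right and rows downward; lengths in m; the calibration is good to about 2 mm. The wrist camera is an equidistant fisheye: a pixel r from the principal point sees the ray r / f radians off the axis. A picture is of the moment at which its call begins: read the wrist's pose just before it. camera_model takes no time and is no camera call.
- robot.hand_in(): hands the job in; it is judged then, once.
The state is a dict: "time": time; "qpos": joint angles; "qvel": joint speeds; "joint_efforts": joint torques, N m; "tool_pos": TCP position; "tool_rot": TCP orientation; "contact_force": force on the tool from outside, world axes, zero at the start; "torque": the same for the moment, N m; "opening": finger opening in m; "grip_force": force on a finger pad.
Only numpy, scipy, OpenCV 4.12 (cv2) and the standard library are available. Lean on these libraries where they do the work, as an engineer would, in place of code of your own. Each camera call takes 0.05 s, during which the arm holds its last target. There are 200 camera calls.

### The job

Slide the blue carriage along its guide so that its steel depth rod goes into the open end of the column until it bottoms on the packing, and leave it there. Then record the reading: slide the red cursor along the scale until its pointer is level with the yellow index line on the carriage. Do not disturb the glassware and tools around the gauge.

Things in the scene. Friction and masses are not known exactly. Their poses are not given: they have to be found in the camera images.
- gauge: Bench gauge fixed to the table: grey base plate 16 mm thick with a carriage guide, a clamped column and a white scale bar. Origin on the table under the guide's centre line; +x runs along the guide into the column, z up. Plate: x -115 to +285, y -87 to +53 mm. Two dark guide walls, 8 mm thick, tops 30 mm above the table, at y = +/-23 mm, x -112 to +112. Scale bar along y = -65, top at 24 mm.
- mouth (a point): Centre of the column's open end, 46 mm above the table, at x = +130 mm of the gauge on its centre line. The column is a steel tube 40 mm across, 140 mm long, with a 24 mm bore, lying along the gauge's +x from here, top 66 mm above the table.
- bed (a point): Centre of the face of the white packing inside the column, the bottom of the bore; x points on into the bore. It lies out of sight, 35 to 85 mm inside the mouth (different each time), and does not yield.
- index (a point): Centre of the top of the blue carriage, on its yellow index line, 66 mm above the table. The carriage is a loose block 70 mm long (x, to the column), 36 wide, 50 high, about 0.45 kg, standing on the plate between the guide walls with under 1 mm play each side. Its flat rear face, 35 mm behind the line, can be pushed. Friction alone holds it where it is left.
- rod_tip (a point): Centre of the free end of the steel depth rod, 12 mm in diameter, which sticks out 117 mm from the carriage's front face, 46 mm above the table, 152 mm ahead of the index line. x points out of the tip towards the column. It starts 8 to 25 mm short of the column's mouth.
- knob (a point): Centre of the red upright knob of the cursor, 22 mm along the scale, 26 mm across, from 34 to 74 mm above the table (this point is 54 mm above it). The cursor slides along the scale bar only, with about 1.5 N of friction, and stays where it is left; it can be pushed or pinched.
- pointer (a point): Tip of the cursor's red pointer, a 3 mm blade that sticks out from the knob towards the carriage, 60 mm above the table, 4 mm clear of the carriage's side. It is at the same place along the scale as the knob's centre.
- cursor (a joint): Place of the cursor along the scale, in m: 0 at the end next to the column (pointer at x = +115 mm of the gauge), growing towards the other end, up to 0.18.
- reagent: Bystander: amber bottle 72 mm across, 170 mm high; origin at the centre of its underside.
- jar: Bystander: white jar 68 mm across, 90 mm high; origin at the centre of its underside.
- beaker: Bystander: glass beaker 72 mm across, 90 mm high; origin at the centre of its underside.
- wrench: Bystander: wrench 160 mm long lying on the table beside the column.
- fitting: Bystander: steel end fitting 44 mm across, 35 mm high, standing beside the gauge.
Not all that is in view belongs to the job. What is shaped like the part that bears index but turquoise is not meant.

How it is judged:
By the outcome, as a careful person would: the job done as asked, in the order asked, and still so for the second after the job is handed in, with the robot touching nothing.
It also fails if it takes over 51 s, if anything falls off the work surface, if the arm or the gripper's body presses on something with over 40 N, if the wrist force passes 120 N, or if a joint passes its speed limit or range.

## Working session

There is one attempt and no reset: what is moved stays moved. The work goes in short steps, Python scripts to look and compute and a tool call to move; the robot and the scene stay as the last step left them, time stands still between calls to the robot, and variables do not carry over. Pictures are saved under pics/ and viewed, at most 10 in all, crops included, and the job is handed in when it is done.

Besides the shell and the picture viewer there is one more tool, called after "Request:" as name(argument=value, ...) on one line, values as JSON. play_rows: Moves the arm, as the interface text tells. Its arguments: {"type":"object","properties":{"rows":{"type":"array"},"squeeze":{"type":"number"}},"required":["rows"]}

```bash
mkdir -p pics; cat > h.py <<'E'
import numpy as np, cv2
from cell import robot, optics
from scipy.spatial.transform import Rotation as R
def grab(n):
    s=robot.observe(); p,d=optics.read_camera(n); return p,d,s,optics.camera_model(n)
def pts(d,m,uv):
    # uv Nx2 pixel -> world via depth (fixed cams)
    uv=np.asarray(uv,float); z=d[uv[:,1].astype(int),uv[:,0].astype(int)]
    c=np.c_[(uv[:,0]-m['cx'])/m['fx']*z,-(uv[:,1]-m['cy'])/m['fy']*z,-z]
    return c@np.array(m['rotation']).T+m['origin']
def ray(m,uv,h):
    uv=np.atleast_2d(np.asarray(uv,float))
    c=np.c_[(uv[:,0]-m['cx'])/m['fx'],-(uv[:,1]-m['cy'])/m['fy'],-np.ones(len(uv))]@np.array(m['rotation']).T
    o=np.array(m['origin']); return o+c*((h-o[2])/c[:,2])[:,None]
def save(n,p): cv2.imwrite('pics/'+n+'.png',p[:,:,::-1])
E
python3 - <<'E'
from h import *
for n in('top','side'):
    p,d,s,m=grab(n); save(n+'0',p); np.savez(n+'0.npz',p=p,d=d); print(n,m)
print(s)
E
```

```text
top {'fx': 478.6464007637589, 'fy': 478.6464007637589, 'cx': 315.10267611795695, 'cy': 240.79309708420288, 'origin': array([0.22107798, 0.03002612, 1.28339379]), 'rotation': array([ 0.1718981 , -0.00601879, -1.54191949])}
side {'fx': 483.1905519615147, 'fy': 483.1905519615147, 'cx': 325.3281034333013, 'cy': 248.12821622808087, 'origin': array([ 0.39377848, -1.04713564,  0.80708336]), 'rotation': array([ 0.98113054, -0.00131388, -0.01871606])}
{'time': 0.05, 'qpos': array([ 1.17599626e+00,  3.42706518e-01,  1.52501771e+00,  2.75987328e-05,
        1.27538432e+00, -1.45990127e-01]), 'qvel': array([ 0.00077532, -0.00025006, -0.00306899, -0.00054357, -0.00049418,
        0.00058202]), 'joint_efforts': array([-1.31033539e-05, -4.32428098e+01, -2.44992775e+01,  7.18213152e-02,
        5.24115621e-02, -2.19352933e-05]), 'tool_pos': array([0.12910077, 0.50849044, 0.24305311]), 'tool_rot': array([-3.14009673e+00, -2.46629956e-04,  2.89277447e+00]), 'contact_force': array([ 0.84949696, -0.40259735, -0.76581415]), 'torque': array([0.00050295, 0.00162932, 0.03058651]), 'grip_force': 0.0, 'opening': 0.09202879782613206}
```

Rotation is rpy. Viewing both.

```bash
sed -i "s/    s=robot.observe(); p,d=optics.read_camera(n); return p,d,s,optics.camera_model(n)/    s=robot.observe(); p,d=optics.read_camera(n); return p,d,s,model(n)\ndef model(n):\n    m=optics.camera_model(n)\n    if 'rotation' in m: m['rotation']=R.from_euler('xyz',m['rotation']).as_matrix()\n    return m/" h.py; python3 -c "import h;print(h.model('top'))"
```

```text
{'fx': 478.6464007637589, 'fy': 478.6464007637589, 'cx': 315.10267611795695, 'cy': 240.79309708420288, 'origin': array([0.22107798, 0.03002612, 1.28339379]), 'rotation': array([[ 2.88723044e-02,  9.84821379e-01, -1.71152684e-01],
       [-9.99564988e-01,  2.94763905e-02,  9.88795446e-04],
       [ 6.01875026e-03,  1.71049682e-01,  9.85244021e-01]])}
```

View pics/top0.png

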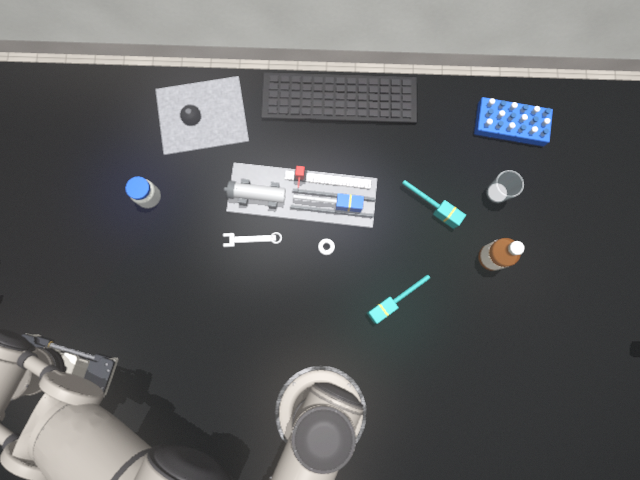

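View pics/side0.png

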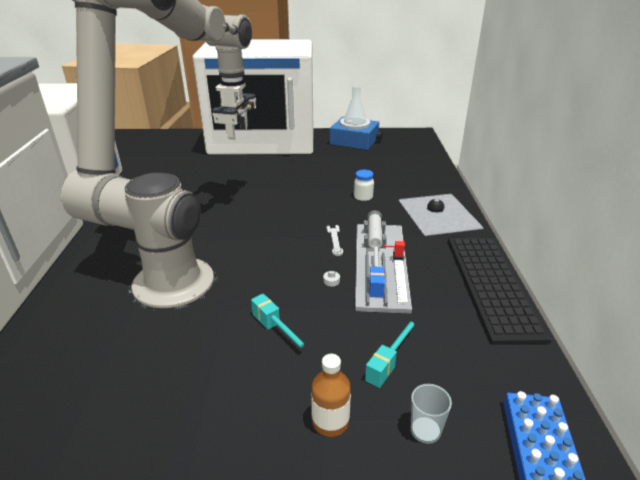

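The top view shows the gauge at (230–377, 165–226), with its column to the left (world +y). The blue carriage is at (350,202), the red cursor at (300,173) and the fitting at (326,247). The turquoise decoys are clear of the gauge.

```bash
python3 - <<'E'
from h import *
z=np.load('top0.npz');p,d=z['p'],z['d'];m=model('top')
hsv=cv2.cvtColor(p,cv2.COLOR_RGB2HSV)
roi=np.zeros(p.shape[:2],bool);roi[150:235,220:385]=1
def mask(lo,hi): return (cv2.inRange(hsv,lo,hi)>0)&roi
def P(mk):
    v,u=np.nonzero(mk); return np.c_[u,v],pts(d,m,np.c_[u,v])
for n,mk in dict(blue=mask((100,120,60),(125,255,255)),yel=mask((20,80,100),(35,255,255)),red=mask((0,150,80),(6,255,255))|mask((174,150,80),(180,255,255))).items():
    uv,w=P(mk); print(n,len(uv),w.min(0).round(4),w.max(0).round(4),np.median(w,0).round(4))
    t=w[:,2]>w[:,2].max()-.008; r=cv2.minAreaRect(uv[t].astype(np.float32)); print('  top',t.sum(),r,ray(m,[r[0]],w[t,2].mean()).round(4),w[t].mean(0).round(4))
# plate: all pixels 8-28mm high
v,u=np.nonzero(roi&(d>0)); w=pts(d,m,np.c_[u,v]); k=(w[:,2]>.010)
uv=np.c_[u,v][k]; img=np.zeros(p.shape[:2],np.uint8); img[uv[:,1],uv[:,0]]=255
c=max(cv2.findContours(img,0,1)[0],key=cv2.contourArea); k2=(w[:,2]>.010)&(w[:,2]<.022)
r=cv2.minAreaRect(w[k2][:,:2].astype(np.float32)); print('plate',r,cv2.boxPoints(r).round(4), np.median(w[k2][:,2]))
k3=w[:,2]>.058
kk=k3&(w[:,1]>w[:,1].max()-.2); tube=w[kk&(w[:,2]<.075)]
print('high',tube.min(0),tube.max(0))
cv2.imwrite('pics/crop.png',cv2.resize(p[150:235,220:385,::-1],None,fx=4.8,fy=4.8,interpolation=2))
E
```

```text
blue 22 [ 0.5222 -0.0938  0.0545] [ 0.5481 -0.0389  0.0695] [ 0.5248 -0.0679  0.0636]
  top 14 ((353.75, 206.25003051757812), (7.905694484710693, 22.13594627380371), 71.56505584716797) [[ 0.5274 -0.0696  0.0655]] [ 0.5263 -0.0675  0.0655]
yel 6 [ 0.5275 -0.0598  0.0623] [ 0.5531 -0.0571  0.0715] [ 0.5484 -0.0593  0.0654]
  top 4 ((349.5990295410156, 201.00990295410156), (0.19900743663311005, 10.049875259399414), 5.710593223571777) [[ 0.5406 -0.0584  0.0678]] [ 0.5453 -0.0587  0.0678]Traceback (most recent call last):
  File "<stdin>", line 9, in <module>
    return umr_minimum(a, axis, None, out, keepdims, initial, where)
ValueError: zero-size array to reduction operation minimum which has no identity
```

```bash
python3 - <<'E'
from h import *
z=np.load('top0.npz');p,d=z['p'],z['d'];m=model('top')
hsv=cv2.cvtColor(p,cv2.COLOR_RGB2HSV)
print(hsv[173,298:304].tolist(),hsv[203,340:362:2].tolist())
roi=np.zeros(p.shape[:2],bool);roi[150:235,220:385]=1
H,S,V=[hsv[...,i].astype(int) for i in range(3)]
for n,mk in dict(blue=(abs(H-110)<14)&(S>110)&(V>60),yel=(abs(H-27)<10)&(S>50)&(V>90),red=((H<8)|(H>172))&(S>130)&(V>70)).items():
    v,u=np.nonzero(mk&roi&(d>0));
    if len(u)==0: print(n,0);continue
    uv=np.c_[u,v];w=pts(d,m,uv)
    print(n,len(uv),uv.min(0),uv.max(0),w.min(0).round(4),w.max(0).round(4))
    t=w[:,2]>w[:,2].max()-.012; r=cv2.minAreaRect(uv[t].astype(np.float32)); print('  top',t.sum(),r,ray(m,[r[0]],w[t,2].mean()).round(4),w[t].mean(0).round(4))
v,u=np.nonzero(roi&(d>0)); w=pts(d,m,np.c_[u,v]); k2=(w[:,2]>.011)&(w[:,2]<.022)
r=cv2.minAreaRect(w[k2][:,:2].astype(np.float32)); print('plate',r,cv2.boxPoints(r).round(4), np.median(w[k2][:,2]))
tube=w[(w[:,2]>.056)&(w[:,2]<.085)&(w[:,1]>.08)]
print('tube',tube.min(0),tube.max(0))
cv2.imwrite('pics/crop.png',cv2.resize(p[150:235,220:385,::-1],None,fx=4.8,fy=4.8,interpolation=2))
E
```

```text
[[1, 109, 255], [1, 109, 255], [1, 109, 255], [1, 108, 255], [1, 110, 255], [0, 118, 240]] [[106, 106, 255], [106, 106, 255], [106, 106, 255], [106, 108, 255], [107, 68, 252], [31, 49, 253], [106, 109, 255], [106, 110, 255], [106, 110, 255], [106, 111, 255], [106, 112, 255]]
blue 126 [336 196] [363 209] [ 0.5217 -0.0938  0.0424] [ 0.5563 -0.0241  0.0712]
  top 116 ((349.6957092285156, 201.23123168945312), (26.031810760498047, 12.880792617797852), 7.765166282653809) [[ 0.5406 -0.0588  0.0654]] [ 0.5404 -0.0718  0.0654]
yel 14 [348 195] [350 210] [ 0.5252 -0.0598  0.031 ] [ 0.5583 -0.057   0.0715]
  top 13 ((349.6846008300781, 201.02310180664062), (0.8682430982589722, 12.03136920928955), 7.125016689300537) [[ 0.5411 -0.0587  0.0657]] [ 0.5411 -0.0586  0.0657]
red 0
plate ((0.5397611260414124, 0.06968072056770325), (0.39995431900024414, 0.20336557924747467), 85.52404022216797) [[ 0.4228 -0.1218]
 [ 0.6255 -0.1376]
 [ 0.6567  0.2611]
 [ 0.454   0.277 ]] 0.01608308592736285
tube [0.54047541 0.08132785 0.05601478] [0.63443494 0.26448458 0.07807921]
```

View pics/crop.png

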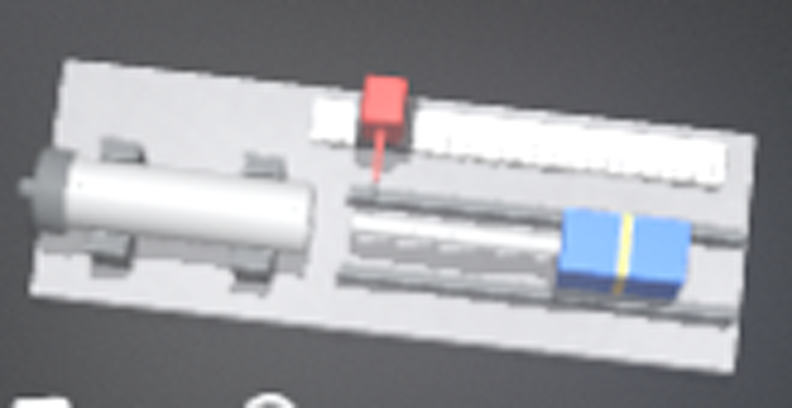

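The crop shows the yellow line at about (349.7,201) in full-image pixels. The plate edges slope 6.2°, so gauge +x heads 85.5° in the world. The red pointer is near the column end of the scale. I'll hover over the carriage and look with the wrist camera.

```bash
cat >> h.py <<'E'
GY=np.deg2rad(85.53); GX=np.array([np.cos(GY),np.sin(GY),0]); GN=np.array([-GX[1],GX[0],0])
YAW=np.pi-(np.pi/2-GY)
def delta(pos,yaw=YAW):
    s=robot.observe(); A=R.from_euler('xyz',s['tool_rot']); B=R.from_euler('xyz',[np.pi,0,yaw])
    print('cm',(A.inv().apply(np.array(pos)-s['tool_pos'])*100).round(2),'rv',(A.inv()*B).as_rotvec().round(4))
E
python3 - <<'E'
from h import *
i=np.array([.541,-.0587,0]); delta(i+.02*GX+[0,0,.25]); print(model('wrist'))
E
```

```text
cm [-53.55 -42.86  -0.64] rv [-0.0013 -0.0003 -0.1708]
{'fx': 371.64829954431775, 'fy': 371.64829954431775, 'cx': 317.4403114732834, 'cy': 238.67398804451565, 'tool_from_camera': array([[ 1.17972852e-04,  9.57633504e-01,  2.87989684e-01,
         7.70865373e-02],
       [ 9.99999993e-01, -1.11308103e-04, -3.95169813e-05,
        -8.67143057e-04],
       [-5.78719986e-06,  2.87989687e-01, -9.57633510e-01,
        -1.41774334e-01],
       [ 0.00000000e+00,  0.00000000e+00,  0.00000000e+00,
         1.00000000e+00]])}
```

Request:
play_rows(rows=[[-53.5,-43,-0.6,0,0,-0.171,0],[-53.5,-43,-0.6,0,0,-0.171,0],[-53.5,-43,-0.6,0,0,-0.171,0],[-53.5,-43,-0.6,0,0,-0.171,0],[-53.5,-43,-0.6,0,0,-0.171,0],[-53.5,-43,-0.6,0,0,-0.171,0],[-53.5,-43,-0.6,0,0,-0.171,0],[-53.5,-43,-0.6,0,0,-0.171,0],[-53.5,-43,-0.6,0,0,-0.171,0],[-53.5,-43,-0.6,0,0,-0.171,0],[-53.5,-43,-0.6,0,0,-0.171,0],[-53.5,-43,-0.6,0,0,-0.171,0],[-53.5,-43,-0.6,0,0,-0.171,0],[-53.5,-43,-0.6,0,0,-0.171,0],[-53.5,-43,-0.6,0,0,-0.171,0],[-53.5,-43,-0.6,0,0,-0.171,0]], squeeze=40)

```text
time: 1.7
tool_pos: [0.5416, -0.0402, 0.2488]
tool_rot: [3.141, -0.002, 3.062]
contact_force: [0.4, 0.1, -0.6]
opening: 0.0
grip_force: 0.0
```

```bash
cat >> h.py <<'E'
def wray(s,uv,h):
    m=model('wrist'); uv=np.atleast_2d(np.asarray(uv,float))
    x=(uv[:,0]-m['cx'])/m['fx']; y=(uv[:,1]-m['cy'])/m['fy']; th=np.hypot(x,y)+1e-9
    c=np.c_[np.sin(th)*x/th,-np.sin(th)*y/th,-np.cos(th)]
    T=m['tool_from_camera']; A=R.from_euler('xyz',s['tool_rot']).as_matrix()
    o=A@T[:3,3]+s['tool_pos']; c=c@(A@T[:3,:3]).T
    return o+c*((h-o[2])/c[:,2])[:,None]
def masks(p):
    hsv=cv2.cvtColor(p,cv2.COLOR_RGB2HSV); H,S,V=[hsv[...,i].astype(int) for i in range(3)]
    return dict(blue=(abs(H-108)<10)&(S>80)&(V>60),yel=(abs(H-28)<9)&(S>50)&(V>90),red=((H<8)|(H>172))&(S>85)&(V>70))
def big(mk):
    n,l,st,c=cv2.connectedComponentsWithStats(mk.astype(np.uint8)); return l==1+np.argmax(st[1:,4])
E
python3 - <<'E'
from h import *
p,d,s,m=grab('wrist'); save('w1',p); np.savez('w1.npz',p=p,d=d,pos=s['tool_pos'],rot=s['tool_rot']); print(s['time'],s['tool_pos'],s['tool_rot'],s['opening'],s['contact_force'])
for n,mk in masks(p).items():
    mk=big(mk); v,u=np.nonzero(mk); print(n,len(u),cv2.minAreaRect(np.c_[u,v].astype(np.float32)),u.min(),u.max(),v.min(),v.max())
E
```

```text
1.7 [ 0.54163772 -0.04015829  0.24878028] [ 3.14095431e+00 -1.95726790e-03  3.06204351e+00] 1.6872274129401928e-05 [ 0.39565001  0.14513517 -0.64107927]
blue 3190 ((294.5, 217.5), (45.0, 77.0), 90.0) 256 333 195 240
yel 3189 ((282.47943115234375, 388.19354248046875), (331.0792236328125, 19.39602279663086), 0.5371321439743042) 117 448 377 398
red 1078 ((434.5, 273.0), (58.0, 31.0), 90.0) 419 450 244 302
```

View pics/w1.png

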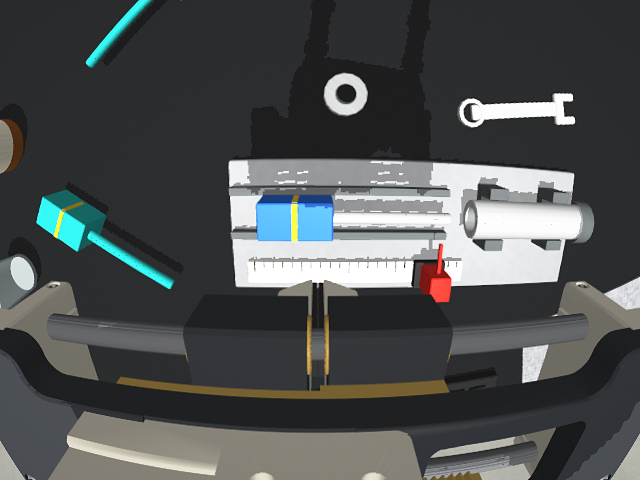

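The wrist view shows the carriage at (256–333, 195–240) with its yellow line at u≈294. The red pointer tip is at (440,245), the knob at (435,285) and the column mouth at (468,218). The closed fingertips are at (318,285).

```bash
python3 - <<'E'
from h import *
z=np.load('w1.npz');p=z['p'];s=dict(tool_pos=z['pos'],tool_rot=z['rot'])
k=masks(p); y=k['yel'].copy(); y[:190]=0;y[245:]=0;y[:,:270]=0;y[:,320:]=0
rows=[(v,np.nonzero(y[v])[0].mean()) for v in range(195,242) if y[v].any()]; print(rows[::6])
v,u=np.nonzero(y); vv=np.array(rows)
W=wray(s,np.c_[vv[:,1],vv[:,0]],.066); print('line',W[::8].round(4), 'gx rel TCP',((W-s['tool_pos'])@GX)[::8].round(4),'gy',((W-s['tool_pos'])@GN)[::8].round(4))
b=big(k['blue']); 
for v in (215,225,232): 
    u=np.nonzero(b[v])[0]; print('blue ends',((wray(s,[[u.min()-.5,v],[u.max()+.5,v]],.066)-s['tool_pos'])@GX).round(4))
r=k['red']; print([(v,np.nonzero(r[v])[0].min(),np.nonzero(r[v])[0].max()) for v in range(244,304,5)])
t=wray(s,[[440.5,245]],.060); print('ptr',t,(t-s['tool_pos'])@GX)
print('tube mouth',(wray(s,[[466,218]],.066)-s['tool_pos'])@GX,'plate',wray(s,[[229,160],[574,173],[236,287],[558,282]],.016).round(4))
E
```

```text
[(195, np.float64(296.0)), (201, np.float64(294.0)), (208, np.float64(294.0)), (214, np.float64(294.0)), (220, np.float64(294.0)), (226, np.float64(294.0)), (232, np.float64(294.0)), (238, np.float64(294.0))]
line [[ 0.5197 -0.0583  0.066 ]
 [ 0.5277 -0.0609  0.066 ]
 [ 0.535  -0.0616  0.066 ]
 [ 0.5423 -0.0623  0.066 ]
 [ 0.5498 -0.063   0.066 ]
 [ 0.5573 -0.0637  0.066 ]] gx rel TCP [-0.0198 -0.0217 -0.0219 -0.022  -0.0221 -0.0223] gy [ 0.0204  0.0123  0.005  -0.0024 -0.0099 -0.0174]
blue ends [-0.0569  0.0135]
blue ends [-0.0564  0.0127]
blue ends [-0.0567  0.0137]
[(244, np.int64(439), np.int64(441)), (249, np.int64(439), np.int64(442)), (254, np.int64(438), np.int64(441)), (259, np.int64(437), np.int64(442)), (264, np.int64(423), np.int64(441)), (269, np.int64(421), np.int64(443)), (274, np.int64(420), np.int64(447)), (279, np.int64(420), np.int64(450)), (284, np.int64(419), np.int64(450)), (289, np.int64(421), np.int64(450)), (294, np.int64(424), np.int64(450)), (299, np.int64(434), np.int64(449))]
ptr [[0.5791498  0.07567972 0.06      ]] [0.11840924]
tube mouth [0.14001732] plate [[ 0.4855 -0.1272  0.016 ]
 [ 0.5189  0.2696  0.016 ]
 [ 0.6254 -0.1392  0.016 ]
 [ 0.6591  0.2607  0.016 ]]
```

Request:
play_rows(rows=[[-0.2,-8.8,0,0,0,0,0],[-0.2,-8.8,4,0,0,0,0],[-0.2,-8.8,10,0,0,0,0],[-0.2,-8.8,14,0,0,0,0],[-0.2,-8.8,18,0,0,0,0],[-0.2,-8.8,19.7,0,0,0,0],[-0.2,-8.8,19.7,0,0,0,0],[-0.2,-8.8,19.7,0,0,0,0],[-0.2,-8.8,19.7,0,0,0,0]])

```text
time: 2.65
tool_pos: [0.5382, -0.1273, 0.0546]
tool_rot: [-3.141, 0.003, 3.065]
contact_force: [0.3, 0.4, 0.1]
opening: 0.0004
grip_force: 0.0
```

Request:
play_rows(rows=[[0,0.5,0,0,0,0,0],[0,1,0,0,0,0,0],[0,1.3,0,0,0,0,0],[0,1.6,0,0,0,0,0],[0,1.9,0,0,0,0,0],[0,2.2,0,0,0,0,0],[0,2.5,0,0,0,0,0]])

```text
time: 3.35
tool_pos: [0.5397, -0.1034, 0.0533]
tool_rot: [-3.14, 0.002, 3.064]
contact_force: [0.1, -5.4, 3.8]
opening: 0.0005
grip_force: 2.9
```

```bash
python3 - <<'E'
from h import *
p,d,s,m=grab('wrist'); save('w2',p); print(s['time'],s['tool_pos'],s['tool_rot'],s['contact_force'])
E
```

```text
3.35 [ 0.53966324 -0.10340234  0.05333723] [-3.14020048e+00  1.84153881e-03  3.06374654e+00] [ 0.10568648 -5.4026746   3.76967317]
```

View pics/w2.png

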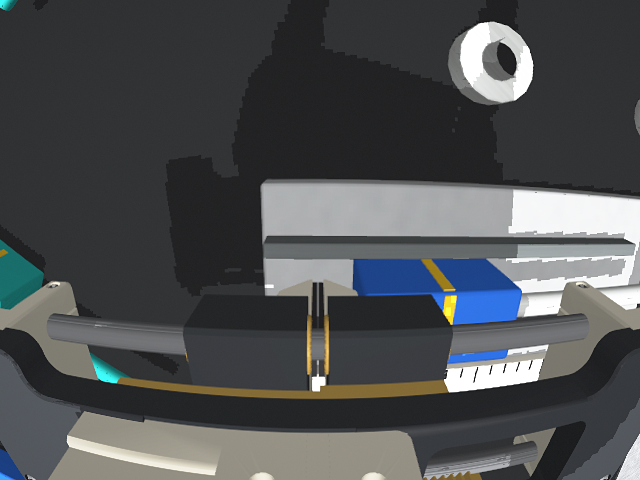

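The fingers touch the rear face at u≈355, with 5 N of sliding friction. I'll keep pushing.

Request:
play_rows(rows=[[0,0.3,0,0,0,0,0],[0,0.6,0,0,0,0,0],[0,0.9,0,0,0,0,0],[0,1.2,0,0,0,0,0],[0,1.5,0,0,0,0,0],[0,1.8,0,0,0,0,0],[0,2.1,0,0,0,0,0]])

```text
time: 4.1
tool_pos: [0.5413, -0.0825, 0.0533]
tool_rot: [-3.14, 0.002, 3.064]
contact_force: [-0.7, -6.3, 4.6]
opening: 0.0004
grip_force: 3.1
```

Request:
play_rows(rows=[[0,0.2,0,0,0,0,0],[0,0.4,0,0,0,0,0],[0,0.6,0,0,0,0,0],[0,0.8,0,0,0,0,0]])

```text
time: 4.5
tool_pos: [0.5419, -0.0745, 0.0533]
tool_rot: [-3.14, 0.002, 3.064]
contact_force: [-0.2, -4.8, 4.9]
opening: 0.0005
grip_force: 3.2
```

Request:
play_rows(rows=[[0,0.3,0,0,0,0,0],[0,0.6,0,0,0,0,0],[0,0.8,0,0,0,0,0],[0,1.0,0,0,0,0,0]])

```text
time: 4.9
tool_pos: [0.5426, -0.0645, 0.0533]
tool_rot: [-3.14, 0.002, 3.064]
contact_force: [-0.6, -5.5, 4.2]
opening: 0.0001
grip_force: 3.2
```

Request:
play_rows(rows=[[0,0.15,0,0,0,0,0],[0,0.3,0,0,0,0,0],[0,0.45,0,0,0,0,0]])

```text
time: 5.2
tool_pos: [0.543, -0.0601, 0.0533]
tool_rot: [-3.14, 0.002, 3.064]
contact_force: [-1.2, -5.9, 4.5]
opening: 0.0005
grip_force: 3.2
```

Request:
play_rows(rows=[[0,0.15,0,0,0,0,0],[0,0.3,0,0,0,0,0],[0,0.45,0,0,0,0,0]])

```text
time: 5.5
tool_pos: [0.5433, -0.0556, 0.0533]
tool_rot: [-3.14, 0.002, 3.064]
contact_force: [-0.2, -6.5, 4.9]
opening: 0.0002
grip_force: 3.2
```

Request:
play_rows(rows=[[0,0.15,0,0,0,0,0],[0,0.3,0,0,0,0,0],[0,0.45,0,0,0,0,0]])

```text
time: 5.8
tool_pos: [0.5437, -0.0511, 0.0533]
tool_rot: [-3.14, 0.002, 3.064]
contact_force: [-0.4, -6.3, 4.1]
opening: 0.0005
grip_force: 3.2
```

Request:
play_rows(rows=[[0,0.15,0,0,0,0,0],[0,0.3,0,0,0,0,0],[0,0.45,0,0,0,0,0]])

```text
time: 6.1
tool_pos: [0.544, -0.0466, 0.0533]
tool_rot: [-3.14, 0.002, 3.064]
contact_force: [-0.7, -5.9, 5.0]
opening: 0.0006
grip_force: 3.2
```

Request:
play_rows(rows=[[0,0.15,0,0,0,0,0],[0,0.3,0,0,0,0,0],[0,0.45,0,0,0,0,0],[0,0.6,0,0,0,0,0]])

```text
time: 6.5
tool_pos: [0.5445, -0.0406, 0.0533]
tool_rot: [-3.14, 0.002, 3.064]
contact_force: [-0.6, -5.8, 3.6]
opening: 0.0001
grip_force: 3.2
```

Request:
play_rows(rows=[[0,0.15,0,0,0,0,0],[0,0.3,0,0,0,0,0],[0,0.45,0,0,0,0,0],[0,0.6,0,0,0,0,0]])

```text
time: 6.9
tool_pos: [0.5449, -0.0347, 0.0533]
tool_rot: [-3.14, 0.002, 3.064]
contact_force: [-1.4, -5.8, 5.5]
opening: 0.0003
grip_force: 3.3
```

Request:
play_rows(rows=[[0,0.15,0,0,0,0,0],[0,0.3,0,0,0,0,0],[0,0.45,0,0,0,0,0],[0,0.6,0,0,0,0,0]])

```text
time: 7.3
tool_pos: [0.5454, -0.0287, 0.0533]
tool_rot: [-3.141, 0.002, 3.064]
contact_force: [-0.1, -6.3, 5.3]
opening: 0.0001
grip_force: 3.3
```

Request:
play_rows(rows=[[0,0.15,0,0,0,0,0],[0,0.3,0,0,0,0,0],[0,0.45,0,0,0,0,0],[0,0.6,0,0,0,0,0]])

```text
time: 7.7
tool_pos: [0.5459, -0.0227, 0.0533]
tool_rot: [-3.141, 0.002, 3.064]
contact_force: [-1.2, -6.9, 5.0]
opening: 0.0004
grip_force: 3.3
```

Request:
play_rows(rows=[[0,0.15,0,0,0,0,0],[0,0.3,0,0,0,0,0],[0,0.45,0,0,0,0,0],[0,0.6,0,0,0,0,0]])

```text
time: 8.1
tool_pos: [0.5462, -0.0205, 0.0535]
tool_rot: [-3.135, 0.001, 3.065]
contact_force: [-4.2, -31.3, 5.1]
opening: 0.0001
grip_force: 15.9
```

Force jumped to 31 N, so the rod has bottomed. I'll back off, rise and look down at the line and pointer.

Request:
play_rows(rows=[[0,-0.5,0,0,0,0,0],[0,-1.5,0,0,0,0,0],[0,-3,0,0,0,0,0],[0,-3,-4,0,0,0,0.2],[0,-3,-9,0,0,0,0.5],[0,0,-13,0,0,0,0.7],[-2,4,-15,0,0,0,0.7],[-2,8,-15,0,0,0,0.7],[-2,8,-15,0,0,0,0.7],[-2,8,-15,0,0,0,0.7],[-2,8,-15,0,0,0,0.7],[-2,8,-15,0,0,0,0.7]])

```text
time: 9.3
tool_pos: [0.5717, 0.061, 0.2023]
tool_rot: [-3.141, -0.001, 3.062]
contact_force: [-1.3, 0.1, 0.9]
opening: 0.0634
grip_force: 0.0
```

```bash
python3 - <<'E'
from h import *
p,d,s,m=grab('wrist'); save('w3',p); np.savez('w3.npz',p=p,d=d,pos=s['tool_pos'],rot=s['tool_rot']); print(s['time'],s['tool_pos'],s['tool_rot'],s['opening'],s['contact_force'])
E
```

```text
9.3 [0.5716904  0.06104217 0.20229279] [-3.14147899e+00 -9.80214195e-04  3.06225821e+00] 0.06343546665943248 [-1.30317551  0.14758764  0.8668975 ]
```

View pics/w3.png

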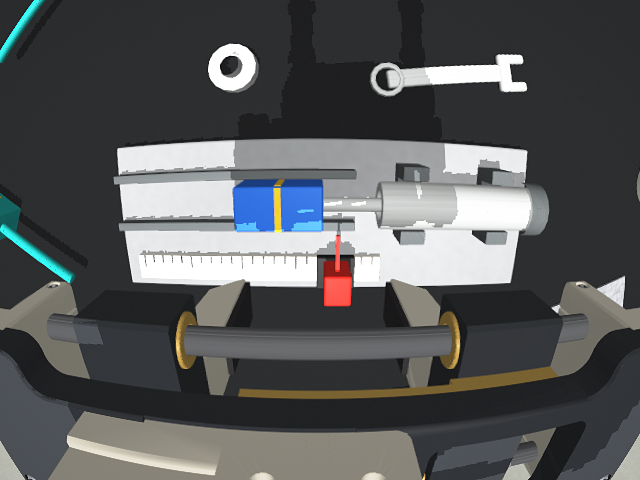

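The rod is inside the column. The yellow line is at u≈278 on the carriage (235–323). The pointer tip is at (338,222), with the red knob at (338,280) between the open fingers.

```bash
cat >> h.py <<'E'
def rel(p,s,yr,rr):
    # gauge-x (tool y) of line at z=.066 near the pointer side and pointer at z=.060, rel. to TCP; each by row-wise means
    k=masks(p); A=R.from_euler('xyz',s['tool_rot'])
    out={}
    for n,(u0,u1,v0,v1),h in(('yel',yr,.066),('red',rr,.060)):
        mk=np.zeros_like(k[n]); mk[v0:v1,u0:u1]=k[n][v0:v1,u0:u1]
        uv=np.array([(np.nonzero(mk[v])[0].mean(),v) for v in range(v0,v1) if mk[v].any()])
        t=A.inv().apply(wray(s,uv,h)-s['tool_pos']); f=np.polyfit(t[:,0],t[:,1],1)
        out[n]=(t[:,1].mean().round(5),t[:,0].min().round(4),t[:,0].max().round(4),f.round(5)); 
    print(out)
E
python3 - <<'E'
from h import *
z=np.load('w3.npz');p=z['p'];s=dict(tool_pos=z['pos'],tool_rot=z['rot'])
rel(p,s,(265,295,188,222),(325,350,222,256))
r=masks(p)['red']; v,u=np.nonzero(r&(np.arange(480)[:,None]>278)); print('knob top u',u.min(),u.max(),v.min(),v.max())
A=R.from_euler('xyz',s['tool_rot']); 
for uv,h in(([[338,290]],.074),): print(A.inv().apply(wray(s,uv,h)-s['tool_pos']))
E
```

```text
{'yel': (np.float64(-0.03182), np.float64(0.0079), np.float64(0.0337), array([-0.00877, -0.03164])), 'red': (np.float64(0.01497), np.float64(-0.022), np.float64(-0.0051), array([0.01626, 0.01519]))}
knob top u 323 351 279 306
[[-0.04671154  0.01541906  0.12824531]]
```

Request:
play_rows(rows=[[-2.5,1,0,0,0,0,0.65],[-4.8,1.5,0,0,0,0,0.65],[-4.8,1.5,3,0,0,0,0.65],[-4.8,1.5,7,0,0,0,0.65],[-4.8,1.5,10.5,0,0,0,0.65],[-4.8,1.5,13,0,0,0,0.65],[-4.8,1.5,14.4,0,0,0,0.65],[-4.8,1.5,14.4,0,0,0,0.65],[-4.8,1.5,14.4,0,0,0,0.65]], squeeze=8)

```text
time: 10.25
tool_pos: [0.6217, 0.0732, 0.0597]
tool_rot: [3.141, 0.001, 3.063]
contact_force: [1.0, 0.0, 1.1]
opening: 0.059
grip_force: 0.0
```

Request:
play_rows(rows=[[0,0,0,0,0,0,0.1],[0,0,0,0,0,0,0.1],[0,0,0,0,0,0,0.1],[0,0,0,0,0,0,0.1],[0,0,0,0,0,0,0.1],[0,0,0,0,0,0,0.1]])

```text
time: 10.85
tool_pos: [0.621, 0.0736, 0.0589]
tool_rot: [3.141, 0.0, 3.064]
contact_force: [0.0, 0.2, 0.2]
opening: 0.0217
grip_force: 8.0
```

Request:
play_rows(rows=[[0,-0.4,0,0,0,0,0.1],[0,-1,0,0,0,0,0.1],[0,-1.6,0,0,0,0,0.1],[0,-2.2,0,0,0,0,0.1],[0,-2.8,0,0,0,0,0.1],[0,-3.4,0,0,0,0,0.1],[0,-4,0,0,0,0,0.1],[0,-4.4,0,0,0,0,0.1],[0,-4.67,0,0,0,0,0.1],[0,-4.67,0,0,0,0,0.1],[0,-4.67,0,0,0,0,0.1],[0,-4.67,0,0,0,0,0.1]])

```text
time: 12.05
tool_pos: [0.6171, 0.026, 0.0589]
tool_rot: [-3.141, -0.0, 3.064]
contact_force: [-1.7, -0.6, 5.5]
opening: 0.022
grip_force: 8.0
```

Request:
play_rows(rows=[[0,0,0,0,0,0,0.6],[0,0,0,0,0,0,0.6],[0,0,0,0,0,0,0.6],[0,0,0,0,0,0,0.6],[0,0,-4,0,0,0,0.6],[0,0,-8,0,0,0,0.6],[4,0,-10,0,0,0,0.6],[4,0,-10,0,0,0,0.6],[4,0,-10,0,0,0,0.6],[4,0,-10,0,0,0,0.6]])

```text
time: 13.05
tool_pos: [0.5778, 0.0301, 0.1581]
tool_rot: [3.142, -0.0, 3.064]
contact_force: [-0.5, 0.7, 0.6]
opening: 0.0551
grip_force: 0.0
```

```bash
python3 - <<'E'
from h import *
p,d,s,m=grab('wrist'); save('w4',p); np.savez('w4.npz',p=p,d=d,pos=s['tool_pos'],rot=s['tool_rot']); print(s['time'],s['tool_pos'],s['tool_rot'],s['opening'],s['contact_force'])
cv2.imwrite('pics/w4c.png',cv2.resize(p[140:320,210:430,::-1],None,fx=3.3,fy=3.3,interpolation=0))
E
```

```text
13.05 [0.57780026 0.03006572 0.15814658] [ 3.14151854e+00 -1.99911682e-04  3.06378712e+00] 0.05508836748854774 [-0.50839447  0.74363093  0.55254647]
```

View pics/w4c.png

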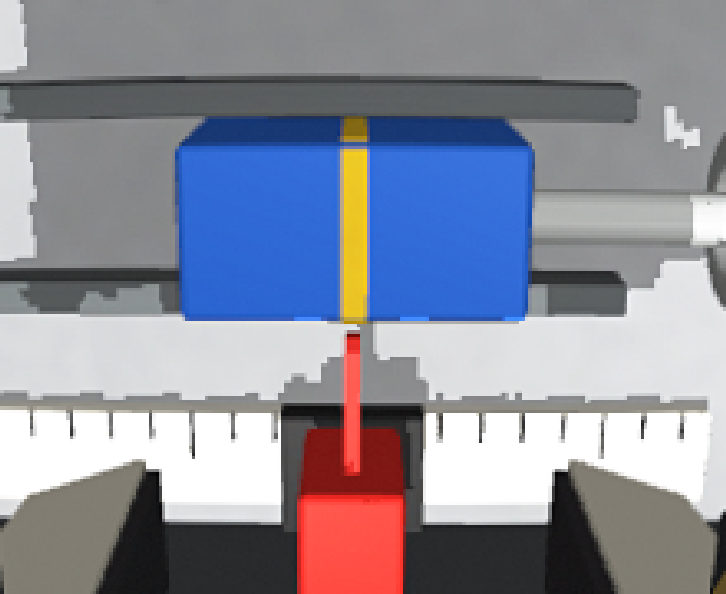

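The pointer sits at the yellow line: crop x 352 against 355, which is about 0.6 mm. I'll get the exact offset.

```bash
python3 - <<'E'
from h import *
z=np.load('w4.npz');p=z['p'];s=dict(tool_pos=z['pos'],tool_rot=z['rot'])
rel(p,s,(300,335,186,236),(305,327,240,262))
k=masks(p)
for v in (195,215,234): u=np.nonzero(k['yel'][v,290:340])[0]+290; print(v,u, p[v,308:325].tolist() if v==215 else '')
print(p[250,308:325].tolist())
E
```

```text
{'yel': (np.float64(-0.00127), np.float64(0.0094), np.float64(0.0418), array([ 0.00017, -0.00128])), 'red': (np.float64(-0.00189), np.float64(-0.0109), np.float64(0.0035), array([ 0.02543, -0.00179]))}
195 [314 315 316 317 318 319 320] 
215 [314 315 316 317 318 319 320] [[48, 105, 213], [49, 106, 214], [47, 105, 213], [42, 103, 216], [72, 115, 197], [188, 164, 134], [240, 200, 27], [235, 197, 35], [234, 196, 36], [235, 197, 37], [235, 198, 37], [237, 198, 33], [246, 205, 23], [138, 134, 199], [38, 103, 219], [46, 106, 215], [47, 106, 214]]
234 [314 315 316 317 318 319 320] 
[[156, 158, 158], [143, 142, 145], [141, 141, 143], [141, 141, 144], [138, 142, 146], [162, 138, 139], [249, 120, 115], [255, 92, 81], [255, 95, 85], [255, 96, 85], [255, 92, 81], [163, 140, 142], [134, 141, 142], [137, 140, 140], [138, 140, 141], [137, 139, 140], [136, 137, 138]]
```

The pointer is 0.6 mm short of the line towards -x, so I'll regrip and nudge it.

Request:
play_rows(rows=[[-4,0.06,0,0,0,0,0.6],[-4,0.06,4,0,0,0,0.6],[-4,0.06,8,0,0,0,0.6],[-4,0.06,10,0,0,0,0.6],[-4,0.06,10,0,0,0,0.6],[-4,0.06,10,0,0,0,0.1],[-4,0.06,10,0,0,0,0.1],[-4,0.06,10,0,0,0,0.1],[-4,0.06,10,0,0,0,0.1],[-4,0.06,10,0,0,0,0.1],[-4,0.06,10,0,0,0,0.1]], squeeze=8)

```text
time: 14.2
tool_pos: [0.6179, 0.0275, 0.0597]
tool_rot: [-3.142, 0.002, 3.064]
contact_force: [-0.7, 0.2, 5.7]
opening: 0.0221
grip_force: 8.0
```

Request:
play_rows(rows=[[0,0,0,0,0,0,0.1],[0,0,0,0,0,0,0.6],[0,0,0,0,0,0,0.6],[0,0,0,0,0,0,0.6],[0,0,0,0,0,0,0.6],[0,0,-4,0,0,0,0.6],[0,0,-8,0,0,0,0.6],[4,0,-10,0,0,0,0.6],[4,0,-10,0,0,0,0.6],[4,0,-10,0,0,0,0.6],[4,0,-10,0,0,0,0.6]])

```text
time: 15.3
tool_pos: [0.5778, 0.0306, 0.1581]
tool_rot: [3.142, -0.0, 3.064]
contact_force: [0.1, -1.3, 0.1]
opening: 0.0553
grip_force: 0.0
```

```bash
python3 - <<'E'
from h import *
p,d,s,m=grab('wrist'); print(s['time'],s['tool_pos'],s['contact_force'])
rel(p,s,(295,335,186,236),(300,332,240,262))
k=masks(p)
for v in (195,234): print(v,np.nonzero(k['yel'][v,290:340])[0]+290)
for v in (243,250,256): print(v,np.nonzero(k['red'][v,290:340])[0]+290)
E
```

```text
15.3 [0.57779589 0.0306388  0.15809027] [ 0.11913481 -1.3463296   0.06861976]
{'yel': (np.float64(-0.00192), np.float64(0.0094), np.float64(0.0418), array([ 0.00081, -0.00194])), 'red': (np.float64(-0.00101), np.float64(-0.0109), np.float64(0.0035), array([ 0.03693, -0.00088]))}
195 [313 314 315 316 317 318 319]
234 [313 314 315 316 317 318 319]
243 [316 317 318 319 320]
250 [315 316 317 318 319 320]
256 [315 316 317 318 319]
```

It's now 0.9 mm past. One more regrip, following the same procedure.

Request:
play_rows(rows=[[-4,-0.09,0,0,0,0,0.6],[-4,-0.09,4,0,0,0,0.6],[-4,-0.09,8,0,0,0,0.6],[-4,-0.09,10,0,0,0,0.6],[-4,-0.09,10,0,0,0,0.6],[-4,-0.09,10,0,0,0,0.1],[-4,-0.09,10,0,0,0,0.1],[-4,-0.09,10,0,0,0,0.1],[-4,-0.09,10,0,0,0,0.1],[-4,-0.09,10,0,0,0,0.1],[-4,-0.09,10,0,0,0,0.1]], squeeze=8)

```text
time: 16.45
tool_pos: [0.6178, 0.0268, 0.0597]
tool_rot: [3.141, 0.002, 3.064]
contact_force: [-1.5, 0.3, 4.4]
opening: 0.0218
grip_force: 8.0
```

Request:
play_rows(rows=[[0,0,0,0,0,0,0.1],[0,0,0,0,0,0,0.6],[0,0,0,0,0,0,0.6],[0,0,0,0,0,0,0.6],[0,0,0,0,0,0,0.6],[0,0,-4,0,0,0,0.6],[0,0,-8,0,0,0,0.6],[4,0,-10,0,0,0,0.6],[4,0,-10,0,0,0,0.6],[4,0,-10,0,0,0,0.6],[4,0,-10,0,0,0,0.6]])

```text
time: 17.55
tool_pos: [0.5777, 0.0298, 0.1581]
tool_rot: [3.142, -0.0, 3.064]
contact_force: [-0.0, -0.8, 0.3]
opening: 0.0554
grip_force: 0.0
```

```bash
python3 - <<'E'
from h import *
p,d,s,m=grab('wrist'); print(s['time'],s['tool_pos'],s['contact_force'])
rel(p,s,(295,335,186,236),(300,332,240,262))
k=masks(p)
for v in (195,234): print(v,np.nonzero(k['yel'][v,290:340])[0]+290)
for v in (243,250,256): print(v,np.nonzero(k['red'][v,290:340])[0]+290)
E
```

```text
17.55 [0.57773787 0.02975211 0.1581168 ] [-0.00783897 -0.75916036  0.2928574 ]
{'yel': (np.float64(-0.00108), np.float64(0.0094), np.float64(0.0418), array([ 0.01383, -0.00143])), 'red': (np.float64(-0.00062), np.float64(-0.0109), np.float64(0.0035), array([-0.00665, -0.00065]))}
195 [314 315 316 317 318 319 320 321]
234 [314 315 316 317 318 319 320]
243 [316 317 318 319 320]
250 [316 317 318 319 320]
256 [316 317 318 319 320]
```

The pointer is within about 0.5 mm of the line, finer than the blade's 3 mm width. Handing in.

```bash
python3 -c "
from cell import robot
print(robot.hand_in())"
```

```text
the job is handed in; nothing more can be done
None
```

The job is handed in: the rod was pushed in until the force jumped to 31 N (taken as bottomed on the packing) and left there, and the cursor's pointer is within about 0.5 mm of the yellow line, at 17.6 s on the robot's clock with no contact with anything else noticed.

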